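# Key the gear onto the reducer spindle at the dorm desk

## Task

Take the square steel key out of its wooden stand and drop it into the slot of the reducer's upright spindle until it is fully home, then slide the gear, boss up, onto the spindle with its keyway over the key until it sits flat on the collar, and let go. The slot is found by feel, so do it gently without forcing or ramming either part, and leave the other things on the desk where they are.

Things in the scene. Friction and masses are not known exactly. Their poses are not given: they have to be found in the camera images.
- reducer: Fixed gear reducer: aluminium box 120 x 100 mm, 60 mm high, motor barrel on its -x side; origin under its centre, z up. Its upright steel spindle stands over the origin: a round collar 54 mm in diameter from 60 to 84 mm height, then a shaft 24 mm in diameter up to 114 mm.
- shaft_top (a point): Point on the spindle axis at the flat top of the shaft, fixed to the housing; z up, +x is the middle direction of the key slot. The spindle stands turned by up to 0.90 rad either way from it (not measured: find the slot by sight or feel). It is stiff, about 0.3 N m turns it. Slot: 9 mm wide, open at the top and on the outer side, its flat bottom 6 mm from the axis.
- seat (a point): Point on the spindle axis level with the collar's top face, 30 mm below the shaft top, axes as there. The slot runs straight down into a pocket in the collar: 9 mm wide, 6 to 15.5 mm from the axis, 22 mm deep, its outer edge sloped. A key that is home has its centre 10 to 11.5 mm from the axis and 4 mm above this point, its top level with the shaft top. The seated gear's centre is 14 mm above it.
- key_center (a point): Centre of the loose steel key: square bar 8 x 8 mm, 52 mm tall, upright, sharp-edged; z up, x and y square to its sides. At first it stands 12 mm deep in a pocket of the wooden stand. Held by its top 14 mm, it can be lowered until its foot is 8 mm inside the collar pocket before the fingers meet the shaft top; let go there, it falls the rest.
- gear_center (a point): Centre (half-way up, on the axis) of the loose aluminium gear, about 0.2 kg: toothed rim 74 mm in diameter, 10 mm high at the bottom; round boss 46 mm in diameter on top, 28 mm high in all. Bore 26 mm, with a keyway 10 mm wide towards the gear's +x, reaching 16.5 mm from the axis, right through. z up; it lies flat, boss up.
- stand: Fixed wooden block for the key, 50 (x) x 110 (y) x 18 mm, origin at the middle of its underside; the key's pocket is at its +y 25 mm, two short steel pins (10 mm high, 8 mm thick) stand at its -y 15 and -y 35 mm.
- spacer: Bystander: plain aluminium ring 46 mm in diameter, 12 mm high, no keyway; leave alone. Origin under its centre.
- screwdriver: Bystander: screwdriver lying on the desk, 170 mm long; leave alone.
- phone: Bystander: black phone lying flat, 150 x 72 x 9 mm; leave alone.
- mug: Bystander: white mug, 80 mm in diameter, 90 mm high; leave alone.
- jar: Bystander: jar 60 mm in diameter, 60 mm high; leave alone.
- marker: Bystander: black marker lying on the desk, 120 mm long; leave alone.
- tape: Bystander: roll of tape lying flat, 80 mm in diameter, 18 mm high; leave alone.

How it is judged:
By the outcome, as a careful person would: the job done as asked, in the order asked, and still so for the second after the job is handed in, with the robot touching nothing.
It also fails if it takes over 72 s, if anything falls off the work surface, if the arm or the gripper's body presses on something with over 40 N, if the wrist force passes 120 N, or if a joint passes its speed limit or range.

## Robot

A 6-joint arm with a two-finger parallel gripper is mounted at the origin on the work surface. World frame = base frame: x ahead of the robot, y to its left, z up, the work surface at z = 0. Lengths are in mm, angles in rad, forces in N, time in s.
With the tool pointing down it reaches from about 350 to 775 mm from the base axis. Payload 7.3 kg.
Tool frame: the origin (TCP) lies midway between the tips of the shut fingers; the grasp point (between the pads) lies 19 mm behind it; z points along the fingers, y is the line along which they close (so a half turn about z gives the same grasp; the last joint's range is limited). The gripper opens to 92 mm and grips with 3 to 60 N. Pads are 19 mm wide; open, the fingers measure 130 mm over their backs; the gripper's body (75 mm by 190 mm) begins 47 mm behind the grasp point.
Start: joints at [0.974, 0.342, 1.524, -0, 1.275, -0.146], TCP at [228.725, 472.58, 203.841] pointing down, gripper open.
Joint ranges: [-2.53, 2.53], [-0.77, 2.02], [0.04, 2.7], [-1, 4.14], [0.28, 2.66], [-3.11, 3.11]. Speed limits (rad/s): [2.57, 2.57, 3.14, 3.14, 3.14, 3.14].

## Interface

Orientations are given as [roll, pitch, yaw] about the fixed x, y, z axes, in that order (R = Rz(yaw) Ry(pitch) Rx(roll)).
In Python, from plant import bot gives the robot as it stands.
- The arm moves only by the tool jog_arm, never from a script. Its arguments are lists of equal length, an entry for each row: "dp": the shift along the tool's x, y, z in m, a list of three; "twist": the turn about the tool's z in degrees. A call has 1 to 10 rows; each row shifts and turns the commanded pose from where the row before left it, along the tool's axes as they then stand; what a row does not reach is not made up. A row lasts 1/8 s, in which the tool goes at most 62.5 mm and 10.7 degrees, less where a joint would pass 70% of its speed; a pose out of reach is approached as far as the arm can. A call is refused whole if a number of a shift passes 0.0625 or a number of a turn 10.7, either way. A call with a gripper value outside its range is refused whole. "jaw" is the finger opening in m, from 0 to 0.0918, set as the call begins (left out, the last holds). The fingers move at their own pace and stop on an object; the grip force is fixed at half the most. Time passes only in rows, so rows that do not move let the fingers close. It gives the time, the measured TCP pose, the force, the opening and the grip force at its end, in the units of the state.
- bot.get_obs(): the state, without advancing time (a new reading comes with each control period).
- bot.capture(name): name is "scene" or "top"; returns the picture (400x640x3 uint8, blue, green, red); there is no depth.
- bot.camera_params(name): a dict with "fx", "fy", "cx", "cy" (pixels), "R" (3x3) and "t" (3): a world point X has camera coordinates R X + t. Camera axes: x right, y down, z forward; pixel columns grow to the right and rows downward; lengths in mm; the calibration is good to about 2 mm. A picture is of the moment at which its call begins. camera_params takes no time and is no camera call.
- bot.close_job(): hands the job in; it is judged then, once.
Trained networks look in the newest picture that a camera, given by its name, has taken for a name from the list of things; names that differ only in an ending like _2 or _b are one class to them, and where a whole thing is asked for, a point or a joint stands for the part that bears it (a point fixed in the world has none). Each returns a list of dicts, best first, with "confidence" (0 to 1); they miss things now and then, are a little off and sometimes report something else, mostly with a low value. They report only what shows in the picture. A call takes as long as a camera call.
- bot.find_in(camera, label): "bbox" ([centre column, centre row, width, height] in pixels, round what is visible of it).
- bot.masks_of(camera, label): "pixels" (400x640 bool, what is visible of it) and "bbox" ([centre column, centre row, width, height] in pixels, round what is visible of it).
The state is a dict: "time": time; "joint_positions": joint angles; "dq": joint speeds; "tau": joint torques, N m; "tool_pos": TCP position; "tcp_rot": TCP orientation; "contact_force": force on the tool from outside, world axes, zero at the start; "moment": the same for the moment, N m; "grip_width": finger opening in mm; "finger_force": force on a finger pad.
Only numpy, scipy, OpenCV 4.12 (cv2) and the standard library are available. Lean on these libraries where they do the work, as an engineer would, in place of code of your own. Each camera call takes 0.05 s, during which the arm holds its last target. There are 200 camera calls.

## Working session

There is one attempt and no reset: what is moved stays moved. The work goes in short steps, Python scripts to look and compute and a tool call to move; the robot and the scene stay as the last step left them, time stands still between calls to the robot, and variables do not carry over. Pictures are saved under pics/ and viewed, at most 10 in all, crops included, and the job is handed in when it is done.

Besides the shell and the picture viewer there is one more tool, called as name(argument=value, ...) on one line, values as JSON. jog_arm: Moves the arm, as the interface text tells. Its arguments: {"type":"object","properties":{"dp":{"type":"array"},"twist":{"type":"array"},"jaw":{"type":"number"}},"required":["dp","twist"]}

```bash
mkdir -p pics; cat > h.py <<'E'
from plant import bot
import numpy as np, cv2
def cam(n):
    p=bot.camera_params(n); return p,np.array(p['R'],float),np.array(p['t'],float)
def proj(n,X):
    p,R,t=cam(n); c=np.atleast_2d(X)@R.T+t
    return np.c_[p['fx']*c[:,0]/c[:,2]+p['cx'],p['fy']*c[:,1]/c[:,2]+p['cy']]
def ray(n,u,v,z):
    p,R,t=cam(n); d=R.T@np.array([(u-p['cx'])/p['fx'],(v-p['cy'])/p['fy'],1]); o=-R.T@t
    return o+d*(z-o[2])/d[2]
E
python3 - <<'E'
from h import *
np.set_printoptions(precision=1,suppress=True)
for n in ("scene","top"):
    im=bot.capture(n); cv2.imwrite(f'pics/{n}0.png',im)
    p,R,t=cam(n); print(n,p['fx'],p['cx'],p['cy'],-R.T@t,R[2])
    for l in ("reducer","key_center","gear_center","stand","spacer"):
        for d in bot.find_in(n,l)[:2]: print(l,np.round(d['bbox'],1),round(d['confidence'],2))
o=bot.get_obs();print(o)
E
```

```text
scene 381.79523297410407 323.61616037417645 203.67256761614956 [1211.4  347.7  856.1] [-0.6 -0.3 -0.7]
reducer [306.2 215.1  50.5  57.4] 0.78
key_center [268.4 175.7   7.    4.7] 0.48
gear_center [422.6 241.1  23.3  19.8] 0.59
gear_center [267.1 179.1  27.3  23.8] 0.58
stand [265.4 178.8  32.3  30.7] 0.62
spacer [379.5 195.1  16.7   7.9] 0.66
top 409.886912102085 319.01700290262806 203.12696269900377 [ 488.7   -4.6 1319.9] [ 0.1  0.  -1. ]
reducer [371.1 264.2  24.1  25.8] 0.66
reducer [336.9 201.2  31.1  56.6] 0.59
gear_center [234.1 219.8  17.6  23.5] 0.89
stand [399.4 228.2  37.7  22.3] 0.82
spacer [470.2 176.1  34.6  24.4] 0.68
spacer [283.5 258.6  18.3  15.7] 0.54
{'time': 0.6, 'joint_positions': array([ 1. ,  0.3,  1.5, -0. ,  1.3, -0.1]), 'dq': array([ 0., -0.,  0., -0.,  0.,  0.]), 'tau': array([ -0. , -43.1, -24.4,   0.1,   0. ,  -0. ]), 'tool_pos': array([228.7, 472.6, 203.8]), 'tcp_rot': array([3.1, 0. , 2.7]), 'contact_force': array([ 0.5,  0.5, -0.1]), 'moment': array([-0., -0.,  0.]), 'finger_force': 0.0, 'grip_width': 92.12337560755881}
```

View pics/scene0.png

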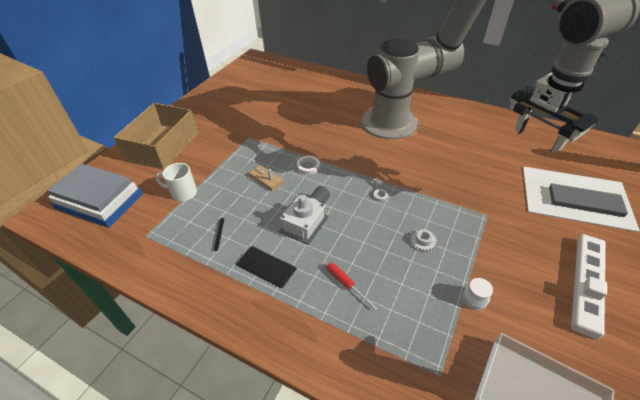

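View pics/top0.png

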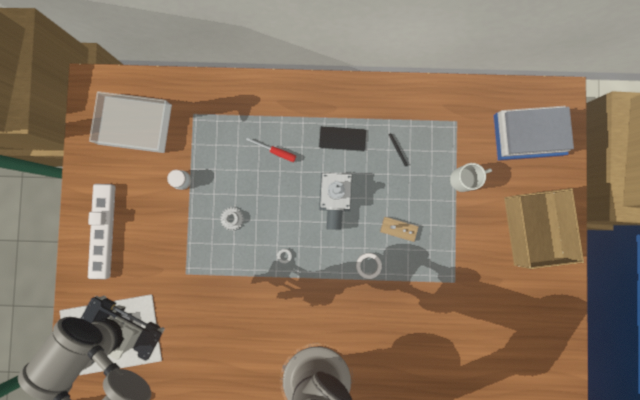

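The scene view shows the stand at (265,178), the reducer at (305,212) and the gear at (423,240). In the top view they are at (400,229), (336,190) and (232,218). Next I'll make enlarged crops.

```bash
python3 - <<'E'
from h import *
np.set_printoptions(precision=1,suppress=True)
def crop(im,u,v,w,h,s): 
    return cv2.resize(im[v-h//2:v+h//2,u-w//2:u+w//2],None,fx=s,fy=s,interpolation=cv2.INTER_CUBIC)
a=cv2.imread('pics/scene0.png');b=cv2.imread('pics/top0.png')
# 266x300 tiles
r1=np.hstack([crop(a,u,v,44,50,6) for u,v in((265,178),(304,208),(423,240))])
r2=np.hstack([crop(b,u,v,44,50,6) for u,v in((400,229),(337,188),(232,218))])
cv2.imwrite('pics/m.png',np.vstack([r1,r2]))
for n in ("scene","top"):
    for l in ("reducer","key_center","gear_center","stand"):
        for d in bot.masks_of(n,l)[:1]:
            m=d['pixels'];vv,uu=np.nonzero(m);
            print(n,l,np.round(d['bbox'],1),round(d['confidence'],2),uu.mean(),vv.mean(),cv2.minAreaRect(np.c_[uu,vv].astype(np.float32)))
for n,u,v,z in (("scene",424,241,10),("top",232.5,218,14),("top",337,188,114),("scene",304,199,114),("top",400,229,18),("scene",265.5,178,18)): print(n,u,v,ray(n,u,v,z))
E
```

```text
scene reducer [304.5 214.2  51.3  58. ] 0.78 305.15128345166573 216.07045330420536 ((306.86517333984375, 212.41574096679688), (40.06792068481445, 62.327880859375), 32.00538635253906)
scene gear_center [422.1 241.2  24.2  23.3] 0.92 422.865306122449 240.20612244897958 ((423.0, 240.0), (22.0, 26.0), 90.0)
scene stand [266.4 176.7  31.7  29.7] 0.68 265.35972850678735 177.70135746606334 ((265.6538391113281, 177.2692108154297), (33.559364318847656, 15.808956146240234), 33.6900634765625)
top reducer [335.3 200.5  31.   60.2] 0.69 335.38352272727275 197.2286931818182 ((335.08837890625, 201.32044982910156), (31.00971221923828, 55.60724639892578), 3.012787342071533)
top gear_center [232.7 219.   19.5  21. ] 0.9 231.80722891566265 218.75301204819277 ((231.9099884033203, 218.62998962402344), (20.647518157958984, 21.354625701904297), 8.130102157592773)
top stand [398.8 230.   36.4  27.8] 0.98 399.18702290076334 229.40076335877862 ((399.039794921875, 229.36465454101562), (34.93218994140625, 15.575580596923828), 16.389541625976562)
scene 424 241 [508.5 291.   10. ]
top 232.5 218 [503.4 283.4  14. ]
top 337 188 [599.5 -43.9 114. ]
scene 304 199 [601.5 -33.1 114. ]
top 400 229 [ 483.8 -249.7   18. ]
scene 265.5 178 [ 495.9 -239.4   18. ]
```

View pics/m.png

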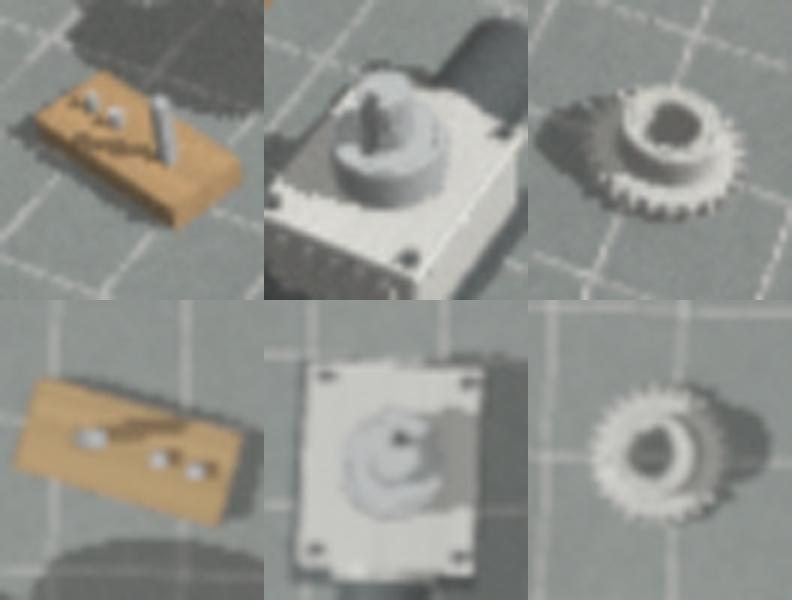

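Crops: the key stands in the left pocket of the stand. The spindle slot faces roughly world +x, shown as a dark notch at about (400,438) in the bottom-middle tile. The gear bore shows in the right-hand tiles. I'll check these with an overlay of the predicted geometry.

```bash
cat >> h.py <<'E'
def circ(c,r,z,n=60):
    a=np.linspace(0,2*np.pi,n); return np.c_[c[0]+r*np.cos(a),c[1]+r*np.sin(a),0*a+z]
def rect(c,yaw,hx,hy,z,dx=0,dy=0):
    q=np.array([[-hx,-hy],[hx,-hy],[hx,hy],[-hx,hy],[-hx,-hy]])+[dx,dy]
    C,S=np.cos(yaw),np.sin(yaw); return np.c_[c[0]+q[:,0]*C-q[:,1]*S,c[1]+q[:,0]*S+q[:,1]*C,0*q[:,0]+z]
def tile(im,n,ctr,w,h,s,curves):
    u0,v0=(np.round(proj(n,ctr)[0])-[w/2,h/2]).astype(int)
    t=cv2.resize(im[v0:v0+h,u0:u0+w],None,fx=s,fy=s,interpolation=cv2.INTER_CUBIC)
    for c,col in curves:
        p=((proj(n,c)-[u0,v0]+.5)*s-.5)
        cv2.polylines(t,[np.round(p*8).astype(np.int32)],False,col,1,cv2.LINE_AA,3)
    return t
E
python3 - <<'E'
from h import *
from scipy.optimize import least_squares
np.set_printoptions(precision=1,suppress=True)
for n,u,v,z in (("scene",423.9,235.4,28),("top",231.4,218.2,10),("top",336.6,189.7,84),("scene",301.8,197.8,114),("top",335.6,191.3,60),("scene",269.8,169.1,58),("top",394,226.6,58)): print(n,u,v,ray(n,u,v,z))
sc=np.array([[260.2,165],[249.3,172.7],[272.2,188.3],[283.3,180.5]])-.42
st=np.array([[384.3,217],[418.5,226.2],[414.7,241.5],[380.2,231.8]])-.42
C=np.array([ray("scene",*p,18) for p in sc]);T=np.array([ray("top",*p,18) for p in st]);print(C,T)
def yaw(a):return np.arctan2(a[1],a[0])
print(C.mean(0),T.mean(0))
E
```

```text
scene 423.9 235.4 [504.8 286.2  28. ]
top 231.4 218.2 [502.7 287.8  10. ]
top 336.6 189.7 [597.1 -43.8  84. ]
scene 301.8 197.8 [600.2 -40.6 114. ]
top 335.6 191.3 [594.2 -41.6  60. ]
scene 269.8 169.1 [ 489.4 -221.8   58. ]
top 394 226.6 [ 490.8 -223.7   58. ]
[[ 448.9 -292.7   18. ]
 [ 497.1 -303.4   18. ]
 [ 525.5 -196.7   18. ]
 [ 479.2 -184.    18. ]] [[ 521.6 -198.    18. ]
 [ 495.6 -306.6   18. ]
 [ 447.  -295.4   18. ]
 [ 474.4 -186.    18. ]]
[ 487.7 -244.2   18. ] [ 484.7 -246.5   18. ]
```

```bash
python3 - <<'E'
from h import *
G,Y,Rd,B=(0,255,0),(0,255,255),(0,0,255),(255,0,0)
S=(598,-42);g=(503.7,287);st=(486.2,-245.4);k=(491,-222);r=np.radians
cs=[(circ(S,12,114),G),(circ(S,27,84),G),(rect(S,r(-5),4.5,3,114,0,0)*1,B)]
cs=[(circ(S,12,114),G),(circ(S,27,84),G),(np.array([[S[0],S[1],114],[S[0]+25*np.cos(r(-5)),S[1]+25*np.sin(r(-5)),114]]),Rd)]
cg=[(circ(g,13,28),G),(circ(g,23,28),G),(circ(g,37,10),Y)]
ck=[(rect(st,r(-13.5),25,55,18),G),(rect(k,r(-13.5),4,4,58),Rd),(rect(k,r(-13.5),4,4,18),B)]
rows=[]
for n in("scene","top"):
    im=cv2.imread(f'pics/{n}0.png')
    rows.append(np.hstack([tile(im,n,(*st,30),38,40,7,ck),tile(im,n,(*S,95),26,28,10,cs),tile(im,n,(*g,20),26,28,10,[])]))
cv2.imwrite('pics/ov.png',np.vstack(rows)); print(np.vstack(rows).shape)
E
```

```text
(560, 786, 3)
```

View pics/ov.png

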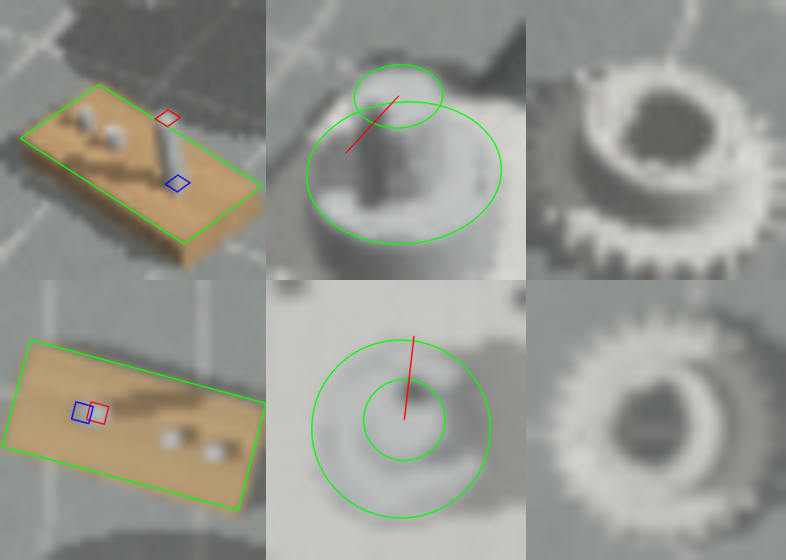

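Overlay: the stand, key and spindle estimates fit to within about 1 px. The slot is at an azimuth of about -5 to -14°. Next I'll read the gear's keyway azimuth numerically, start moving over the key, and do the same for the slot.

```bash
python3 - <<'E'
from h import *
g=np.array((503.7,287.))
az=np.arange(0,360,15)
for n in("scene","top"):
    im=cv2.cvtColor(cv2.imread(f'pics/{n}0.png'),cv2.COLOR_BGR2GRAY).astype(np.float32)
    # fit boss circle centre: maximise contrast
    def samp(c,r,z=28,a=az):
        q=proj(n,np.c_[c[0]+r*np.cos(np.radians(a)),c[1]+r*np.sin(np.radians(a)),0*a+z]).astype(np.float32)
        return cv2.remap(im,q[:,0].reshape(1,-1),q[:,1].reshape(1,-1),cv2.INTER_LINEAR)[0]
    best=max(((samp(g+[dx,dy],19).sum()-samp(g+[dx,dy],11).sum()),dx,dy) for dx in range(-6,7) for dy in range(-6,7))
    c=g+best[1:];print(n,best,c)
    print(az)
    for r in(9,11,13,14.5,16,18): print(r,samp(c,r).astype(int))
    S=np.array((598,-42.))
    a=np.arange(-60,61,5)
    print(a)
    for r in(7,9,11): print(r,samp(S,r,114,a).astype(int))
    print('low',samp(S,10,95,a).astype(int))
E
```

```text
scene (np.float32(1521.7637), 0, 2) [503.7 289. ]
[  0  15  30  45  60  75  90 105 120 135 150 165 180 195 210 225 240 255
 270 285 300 315 330 345]
9 [104 101 104 105 110 109 109 108 106 104 106 108 104 101 105 104 110 118
 123 115 106 100  99 102]
11 [123 121 125 125 140 146 141 133 125 128 126 124 122 117 119 118 130 149
 162 144 120 110 103 107]
13 [153 143 150 157 174 182 176 180 171 157 157 154 147 137 137 143 162 181
 182 175 153 127 121 124]
14.5 [167 161 170 174 193 192 190 191 192 181 182 174 165 158 158 166 182 191
 191 187 174 147 139 140]
16 [170 180 185 184 198 195 185 191 194 193 193 190 179 180 178 186 194 199
 195 195 191 165 155 158]
18 [170 182 189 190 196 195 192 195 196 194 192 190 189 190 186 195 200 202
 194 190 199 192 173 173]
[-60 -55 -50 -45 -40 -35 -30 -25 -20 -15 -10  -5   0   5  10  15  20  25
  30  35  40  45  50  55  60]
7 [181 175 170 164 159 155 152 147 145 141 141 145 149 157 164 170 174 179
 183 188 189 190 190 191 192]
9 [181 176 171 164 157 147 138 129 125 120 117 118 124 136 150 162 170 176
 181 185 184 185 186 187 189]
11 [178 178 178 176 169 1
[... 774 characters left out ...]
83 183 181 183 187 186 181 173 173 180 185 186
 187 188 183 173 163 168]
18 [189 190 189 191 193 194 190 189 189 188 193 189 187 181 185 188 191 195
 193 195 192 190 180 180]
[-60 -55 -50 -45 -40 -35 -30 -25 -20 -15 -10  -5   0   5  10  15  20  25
  30  35  40  45  50  55  60]
7 [168 162 157 150 144 138 134 128 125 121 124 129 134 141 147 154 160 166
 172 177 179 181 182 184 185]
9 [164 157 150 141 132 122 118 118 118 116 117 126 135 143 152 159 166 173
 178 179 181 183 185 186 186]
11 [155 150 144 140 140 138 136 132 130 128 126 135 145 153 162 169 176 181
 182 184 185 186 186 186 186]
low [172 167 161 152 144 134 125 118 113 112 119 129 139 148 157 165 174 178
 181 183 185 186 186 186 186]
```

jog_arm(dp=[[0, 0, -0.06]], twist=[0], jaw=0.05)

```text
time: 1.12
tool_pos: [227.4, 470.4, 260.4]
tcp_rot: [-3.131, -0.001, 2.691]
contact_force: [0.6, 0.1, -0.3]
grip_width: 85.8
finger_force: 0.0
```

The gear keyway is at about -25° and the slot at about -14°. Now I'll travel to the key.

jog_arm(dp=[[0, 0, 0], [0, 0, 0], [-0.034, -0.049, 0], [-0.034, -0.049, 0], [-0.034, -0.049, 0], [-0.034, -0.049, 0], [-0.034, -0.049, 0], [-0.034, -0.049, 0], [-0.034, -0.049, 0], [-0.034, -0.049, 0]], twist=[-6.2, -6.2, 0, 0, 0, 0, 0, 0, 0, 0], jaw=0.05)

```text
time: 2.38
tool_pos: [402.7, 26.2, 264.2]
tcp_rot: [3.141, 0.001, 2.907]
contact_force: [0.2, -0.5, -0.0]
grip_width: 49.9
finger_force: 0.0
```

jog_arm(dp=[[-0.024, -0.0365, 0.025], [-0.024, -0.0365, 0.025], [-0.024, -0.0365, 0.025], [-0.024, -0.0365, 0.025], [-0.024, -0.0365, 0.025], [-0.024, -0.0365, 0.025], [0, 0, 0], [0, 0, 0]], twist=[0, 0, 0, 0, 0, 0, 0, 0], jaw=0.05)

```text
time: 3.38
tool_pos: [491.2, -217.9, 113.9]
tcp_rot: [3.141, -0.001, 2.907]
contact_force: [-0.7, 0.8, -0.1]
grip_width: 50.3
finger_force: 0.0
```

```bash
cat >> h.py <<'E'
def plan(target,yaw=None):
    o=bot.get_obs();p=np.array(o['tool_pos']);y=o['tcp_rot'][2]
    d=np.array(target)-p;C,S=np.cos(y),np.sin(y)
    print('t',round(o['time'],2),'pos',p.round(1),'yaw',round(y,3),'dp mm',np.round([d[0]*C+d[1]*S,d[0]*S-d[1]*C,-d[2]],1),'twist',None if yaw is None else round(np.degrees(y-yaw),1))
E
python3 - <<'E'
from h import *
plan((491,-222,44),2.906)
o=bot.get_obs();p=np.array(o['tool_pos']);k=(491,-222);r=np.radians
row=[]
for n in("scene","top"):
    im=bot.capture(n)
    tip=[(np.array([[*p[:2],p[2]-8],[*p[:2],p[2]+8]]),(0,255,255)),(np.array([p-[8,0,0],p+[8,0,0]]),(0,255,255)),(rect(k,r(-13.5),4,4,58),(0,0,255))]
    row.append(tile(im,n,(*k,80),50,60,8,tip))
cv2.imwrite('pics/k1.png',np.hstack(row))
E
```

```text
t 3.38 pos [ 491.2 -217.9  113.9] yaw 2.907 dp mm [-0.7 -4.1 69.9] twist 0.1
```

View pics/k1.png

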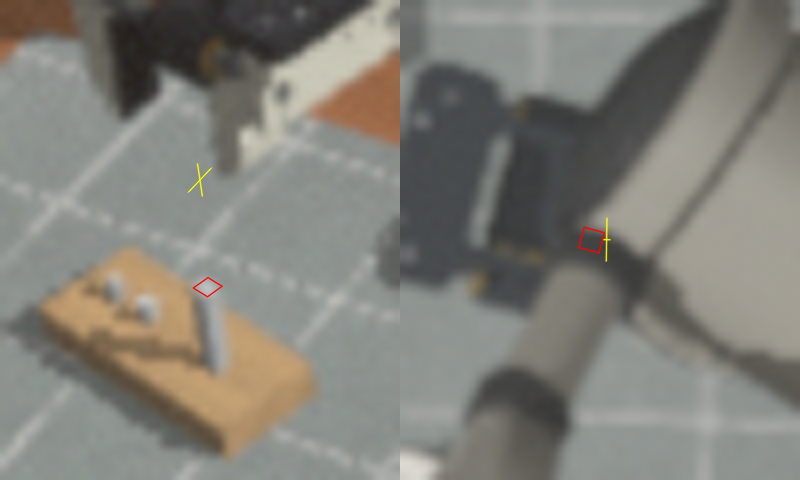

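The view shows the open fingertips sitting above the key and a little higher than the TCP mark, so the linkage retracts when open. The key top matches my estimate, so I'll lower and grip.

jog_arm(dp=[[-0.001, -0.004, 0.02], [0, 0, 0.02], [0, 0, 0.02], [0, 0, 0.01], [0, 0, 0]], twist=[0, 0, 0, 0, 0], jaw=0.05)

```text
time: 4.1
tool_pos: [491.5, -221.9, 44.0]
tcp_rot: [3.141, -0.0, 2.908]
contact_force: [0.4, 0.3, 0.3]
grip_width: 50.0
finger_force: 0.0
```

jog_arm(dp=[[0, 0, 0], [0, 0, 0], [0, 0, 0], [0, 0, 0]], twist=[0, 0, 0, 0], jaw=0.016)

```text
time: 4.6
tool_pos: [491.6, -222.5, 44.0]
tcp_rot: [-3.142, 0.0, 2.907]
contact_force: [0.1, -0.7, 0.8]
grip_width: 17.5
finger_force: 0.0
```

jog_arm(dp=[[0, 0, 0], [0, 0, 0], [0, 0, 0], [0, 0, 0]], twist=[0, 0, 0, 0], jaw=0.0)

```text
time: 5.1
tool_pos: [491.5, -222.4, 43.8]
tcp_rot: [3.142, 0.0, 2.907]
contact_force: [-0.0, -0.1, -0.4]
grip_width: 0.3
finger_force: 0.0
```

```bash
python3 - <<'E'
from h import *
o=bot.get_obs();p=np.array(o['tool_pos']);k=(491,-222);r=np.radians
tip=[(np.array([[*p[:2],p[2]],[*p[:2],p[2]+14]]),(0,255,255)),(rect(k,r(-13.5),4,4,58),(0,0,255))]
row=[tile(bot.capture(n),n,(*k,60),40,50,10,tip) for n in("scene","top")]
cv2.imwrite('pics/k2.png',np.hstack(row))
E
```

```text
(no output)
```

View pics/k2.png

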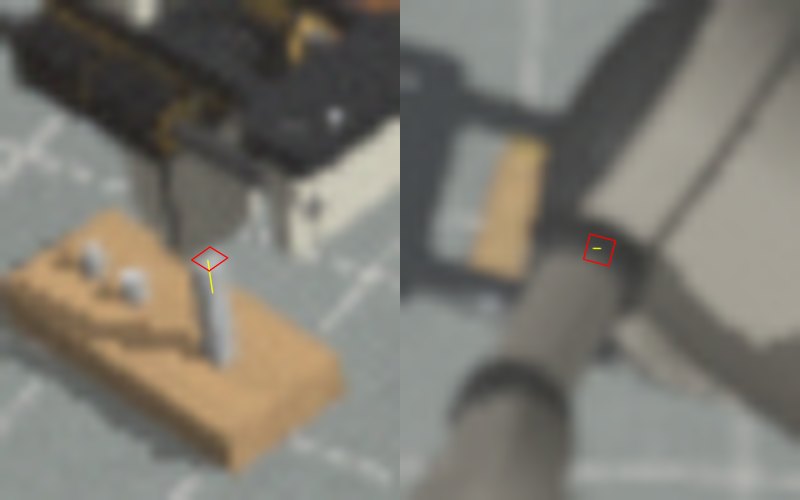

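```bash
python3 - <<'E'
from h import *
p=np.array([228.7,472.6,203.8]);y=2.691
ty=np.array([np.sin(y),-np.cos(y),0]);tx=np.array([np.cos(y),np.sin(y),0])
row=[]
for n in("scene","top"):
    im=cv2.imread(f'pics/{n}0.png'); c=[]
    for s in(-1,1):
        e=p+ty*46*s
        c.append((np.array([e-tx*9.5,e+tx*9.5]),(0,255,0)))
        c.append((np.array([e,e+[0,0,19]]),(0,0,255)))
    row.append(tile(im,n,p,50,60,8,c)); print(n,proj(n,p))
cv2.imwrite('pics/s0.png',np.hstack(row))
E
```

```text
scene [[533.21020359 147.31482602]]
top [[142.99215989 316.59917564]]
```

View pics/s0.png

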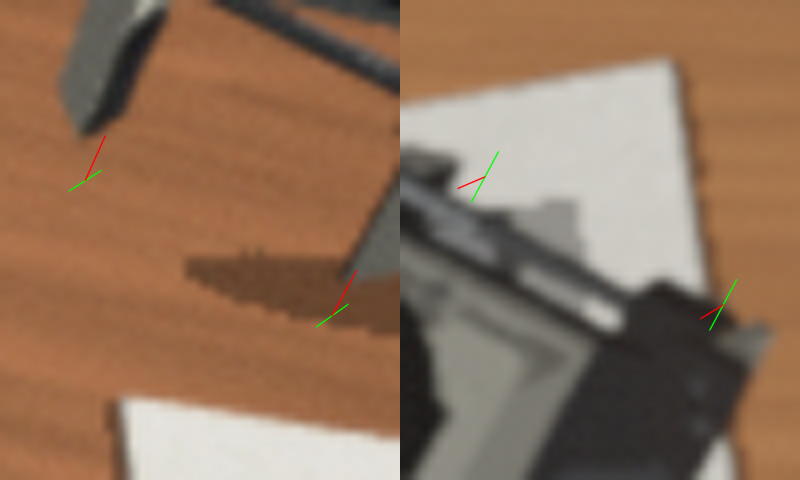

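Both views show the real fingertips about 22 mm above the reported TCP, so the fingers closed just above the key. I'll open to 30 mm, go down gently by 22 mm and grip again.

jog_arm(dp=[[0, 0, 0], [0, 0, 0], [0, 0, 0], [0, 0, 0]], twist=[0, 0, 0, 0], jaw=0.03)

```text
time: 5.7
tool_pos: [491.5, -222.4, 43.8]
tcp_rot: [3.141, 0.0, 2.907]
contact_force: [0.7, -0.7, 0.3]
grip_width: 29.7
finger_force: 0.0
```

jog_arm(dp=[[0, 0, 0.004], [0, 0, 0.004], [0, 0, 0.004]], twist=[0, 0, 0], jaw=0.03)

```text
time: 6.08
tool_pos: [491.4, -222.4, 31.4]
tcp_rot: [3.141, -0.0, 2.907]
contact_force: [-0.0, 0.1, 0.6]
grip_width: 30.0
finger_force: 0.0
```

jog_arm(dp=[[0, 0, 0.005], [0, 0, 0.005], [0, 0, 0]], twist=[0, 0, 0], jaw=0.03)

```text
time: 6.45
tool_pos: [491.2, -222.2, 21.3]
tcp_rot: [3.141, -0.001, 2.907]
contact_force: [0.0, 0.0, 0.8]
grip_width: 30.2
finger_force: 0.0
```

jog_arm(dp=[[0, 0, 0], [0, 0, 0], [0, 0, 0], [0, 0, 0]], twist=[0, 0, 0, 0], jaw=0.0)

```text
time: 6.95
tool_pos: [491.6, -222.5, 22.0]
tcp_rot: [-3.142, 0.0, 2.907]
contact_force: [0.3, 0.3, 0.9]
grip_width: 7.3
finger_force: 30.0
```

Gripped (7.3 mm opening, 30 N on the pads). Now lift and carry it to above the spindle.

jog_arm(dp=[[0, 0, -0.005], [0, 0, -0.01], [0, 0, -0.02], [0, 0, -0.045], [0, 0, -0.045], [-0.0145, 0.04, 0], [-0.0145, 0.04, 0], [-0.0145, 0.04, 0], [-0.0145, 0.04, 0], [-0.0145, 0.04, 0]], twist=[0, 0, 0, 0, 0, 0, 0, 0, 0, 0])

```text
time: 8.2
tool_pos: [609.1, -43.5, 147.7]
tcp_rot: [3.142, 0.001, 2.907]
contact_force: [0.2, -0.7, -1.1]
grip_width: 7.5
finger_force: 30.0
```

jog_arm(dp=[[0, 0, 0], [0, 0, 0]], twist=[0, 0])

```text
time: 8.45
tool_pos: [608.1, -45.0, 147.1]
tcp_rot: [-3.141, -0.0, 2.908]
contact_force: [-0.4, 0.2, -0.2]
grip_width: 7.6
finger_force: 30.0
```

```bash
python3 - <<'E'
from h import *
o=bot.get_obs();p=np.array(o['tool_pos']);print(p,o['tcp_rot'],o['contact_force'],o['moment'],o['grip_width'])
S=(598,-42);k=p[:2];r=np.radians;zf=p[2]-22+6;yw=o['tcp_rot'][2]
cs=[(circ(S,12,114),(0,255,0)),(rect(k,yw,4,4,zf),(0,0,255)),(np.array([[*k,zf],[*k,zf+38]]),(0,255,255))]
im=bot.capture("scene")
cv2.imwrite('pics/h1.png',tile(im,"scene",(*S,115),32,36,16,cs))
E
```

```text
[608.07961169 -45.02646832 147.09894186] [-3.14119510e+00 -1.56176776e-04  2.90767627e+00] [-0.3542475   0.17718356 -0.20046556] [-0.00301152 -0.01424063 -0.00487244] 7.5796510669493875
```

View pics/h1.png

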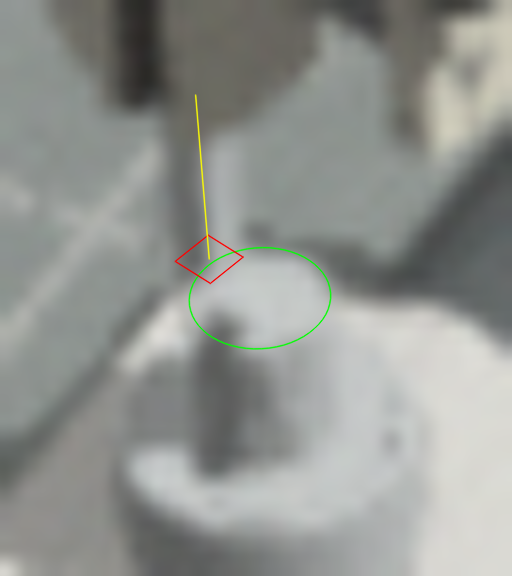

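The view shows the key foot at about (208,262), just over the notch at about (218,325), which agrees with the estimates. I'll lower it by feel, offset slightly outwards.

jog_arm(dp=[[-0.0015, 0, 0.007], [0, 0, 0.006], [0, 0, 0.001], [0, 0, 0.001], [0, 0, 0.001], [0, 0, 0.0005]], twist=[0, 0, 0, 0, 0, 0])

```text
time: 9.25
tool_pos: [610.0, -45.1, 130.4]
tcp_rot: [3.142, 0.0, 2.907]
contact_force: [1.0, 0.7, -0.4]
grip_width: 7.6
finger_force: 30.0
```

jog_arm(dp=[[0, 0, 0.0005], [0, 0, 0.0005], [0, 0, 0]], twist=[0, 0, 0])

```text
time: 9.62
tool_pos: [609.9, -45.1, 129.3]
tcp_rot: [3.142, -0.0, 2.907]
contact_force: [0.2, -0.1, -0.4]
grip_width: 7.8
finger_force: 30.0
```

Foot is about level with the shaft top and there's no contact yet. Continuing slowly.

jog_arm(dp=[[0, 0, 0.0005], [0, 0, 0.0005], [0, 0, 0.0005], [0, 0, 0.0005]], twist=[0, 0, 0, 0])

```text
time: 10.12
tool_pos: [609.9, -45.1, 127.3]
tcp_rot: [3.142, -0.0, 2.907]
contact_force: [-0.1, -0.3, -1.0]
grip_width: 7.6
finger_force: 30.0
```

jog_arm(dp=[[0, 0, 0.0005], [0, 0, 0.0005], [0, 0, 0.0005], [0, 0, 0.0005]], twist=[0, 0, 0, 0])

```text
time: 10.62
tool_pos: [609.9, -45.1, 125.3]
tcp_rot: [3.142, 0.0, 2.907]
contact_force: [-0.1, -0.9, -0.7]
grip_width: 7.2
finger_force: 30.0
```

jog_arm(dp=[[0, 0, 0.001], [0, 0, 0.001], [0, 0, 0.001], [0, 0, 0.001], [0, 0, 0.001]], twist=[0, 0, 0, 0, 0])

```text
time: 11.25
tool_pos: [609.9, -45.1, 120.2]
tcp_rot: [3.142, -0.0, 2.907]
contact_force: [0.5, -0.6, 0.7]
grip_width: 7.6
finger_force: 30.0
```

jog_arm(dp=[[0.0005, 0, 0], [0.0005, 0, 0], [0.0005, 0, 0]], twist=[0, 0, 0])

```text
time: 11.62
tool_pos: [608.5, -44.7, 120.4]
tcp_rot: [3.142, 0.0, 2.907]
contact_force: [0.5, -0.4, -0.6]
grip_width: 7.4
finger_force: 30.0
```

jog_arm(dp=[[0.0005, 0, 0], [0.0005, 0, 0]], twist=[0, 0])

```text
time: 11.88
tool_pos: [607.7, -44.6, 120.4]
tcp_rot: [3.141, 0.001, 2.907]
contact_force: [0.3, -0.0, -0.1]
grip_width: 7.8
finger_force: 30.0
```

jog_arm(dp=[[0.0005, 0, 0], [0.0005, 0, 0]], twist=[0, 0])

```text
time: 12.12
tool_pos: [607.0, -44.4, 120.5]
tcp_rot: [3.141, 0.001, 2.907]
contact_force: [1.4, -0.1, -1.2]
grip_width: 7.5
finger_force: 30.0
```

jog_arm(dp=[[0, 0.0004, 0], [0, 0.0004, 0]], twist=[0, 0])

```text
time: 12.38
tool_pos: [607.0, -43.9, 120.5]
tcp_rot: [-3.141, 0.001, 2.907]
contact_force: [3.2, -2.3, 0.0]
grip_width: 7.5
finger_force: 30.0
```

jog_arm(dp=[[0, -0.0004, 0], [0, -0.0004, 0], [0, -0.0004, 0], [0, -0.0004, 0]], twist=[0, 0, 0, 0])

```text
time: 12.88
tool_pos: [606.6, -44.7, 120.4]
tcp_rot: [3.141, 0.0, 2.907]
contact_force: [4.0, 0.2, -0.7]
grip_width: 7.5
finger_force: 30.0
```

jog_arm(dp=[[-0.0005, 0, 0], [0, -0.0004, 0], [0, -0.0004, 0]], twist=[0, 0, 0])

```text
time: 13.25
tool_pos: [606.6, -45.8, 120.3]
tcp_rot: [3.141, -0.0, 2.907]
contact_force: [3.3, 0.4, 0.6]
grip_width: 7.4
finger_force: 30.0
```

jog_arm(dp=[[0, -0.0004, 0], [0, -0.0004, 0]], twist=[0, 0])

```text
time: 13.5
tool_pos: [606.5, -46.3, 120.3]
tcp_rot: [3.141, -0.0, 2.907]
contact_force: [3.6, 3.3, 0.8]
grip_width: 7.0
finger_force: 30.1
```

The key is in the slot: contact on both sides and on the bottom. I'll centre it, move slightly outwards and lower.

jog_arm(dp=[[-0.0007, 0.0006, 0], [-0.0006, 0.0006, 0], [0, 0, 0.002], [0, 0, 0.002], [0, 0, 0.002]], twist=[0, 0, 0, 0, 0])

```text
time: 14.12
tool_pos: [607.8, -45.9, 114.1]
tcp_rot: [-3.142, -0.0, 2.907]
contact_force: [1.2, 1.0, 1.8]
grip_width: 7.3
finger_force: 30.0
```

jog_arm(dp=[[0, 0, 0.002], [0, 0, 0.002], [0, 0, 0.002], [0, 0, 0.002]], twist=[0, 0, 0, 0])

```text
time: 14.62
tool_pos: [607.9, -45.9, 106.2]
tcp_rot: [3.142, -0.0, 2.907]
contact_force: [0.5, 2.1, 0.4]
grip_width: 7.5
finger_force: 30.0
```

jog_arm(dp=[[0, 0, 0.001], [0, 0, 0.001], [0, 0, 0.001], [0, 0, 0.001]], twist=[0, 0, 0, 0])

```text
time: 15.12
tool_pos: [608.0, -45.8, 102.3]
tcp_rot: [3.141, 0.0, 2.907]
contact_force: [0.9, 1.9, 1.4]
grip_width: 7.9
finger_force: 30.0
```

jog_arm(dp=[[0, 0.0004, 0], [0, 0, 0.001], [0, 0, 0.001], [0, 0, 0.001]], twist=[0, 0, 0, 0])

```text
time: 15.62
tool_pos: [608.0, -45.6, 99.2]
tcp_rot: [-3.141, -0.0, 2.907]
contact_force: [0.6, -0.1, -0.4]
grip_width: 7.4
finger_force: 30.0
```

jog_arm(dp=[[0, 0, 0.001], [0, 0, 0.001]], twist=[0, 0])

```text
time: 15.88
tool_pos: [608.0, -45.6, 97.2]
tcp_rot: [-3.142, -0.0, 2.907]
contact_force: [0.5, -0.0, -0.4]
grip_width: 7.5
finger_force: 30.0
```

jog_arm(dp=[[0, 0, 0.001], [0, 0, 0.001]], twist=[0, 0])

```text
time: 16.12
tool_pos: [608.1, -45.6, 95.2]
tcp_rot: [-3.142, 0.0, 2.907]
contact_force: [1.5, 0.3, 0.7]
grip_width: 7.3
finger_force: 30.0
```

jog_arm(dp=[[0, 0, 0.0005], [0, 0, 0.0005], [0, 0, 0.0005]], twist=[0, 0, 0])

```text
time: 16.5
tool_pos: [608.1, -45.5, 93.8]
tcp_rot: [3.142, 0.0, 2.907]
contact_force: [-0.1, -0.2, -0.1]
grip_width: 7.4
finger_force: 30.0
```

jog_arm(dp=[[0, 0, 0.0005], [0, 0, 0.0005], [0, 0, 0.0005]], twist=[0, 0, 0])

```text
time: 16.88
tool_pos: [608.1, -45.5, 92.3]
tcp_rot: [3.141, 0.0, 2.907]
contact_force: [-0.5, -0.6, -1.0]
grip_width: 7.2
finger_force: 30.0
```

jog_arm(dp=[[0, 0, 0], [0, 0, 0], [0, 0, 0], [0, 0, 0]], twist=[0, 0, 0, 0], jaw=0.018)

```text
time: 17.38
tool_pos: [608.1, -45.5, 92.4]
tcp_rot: [3.142, 0.0, 2.907]
contact_force: [-0.1, -0.4, -0.5]
grip_width: 17.8
finger_force: 0.0
```

jog_arm(dp=[[0, 0, -0.01], [0, 0, -0.05], [0, 0, -0.05], [0, 0.05, -0.03], [0, 0.05, 0], [0, 0, 0]], twist=[0, 0, 0, 0, 0, 0], jaw=0.018)

```text
time: 18.12
tool_pos: [631.6, 55.2, 233.3]
tcp_rot: [3.14, 0.001, 2.912]
contact_force: [-0.3, -1.4, 0.1]
grip_width: 18.2
finger_force: 0.0
```

```bash
python3 - <<'E'
from h import *
S=(598,-43);r=np.radians
row=[]
k=(S[0]+10.7*np.cos(r(-13.5)),S[1]+10.7*np.sin(r(-13.5)))
for n in("scene","top"):
    im=bot.capture(n);cv2.imwrite(f'pics/{n}1.png',im)
    row.append(tile(im,n,(*S,105),28,36,14,[]));
    row[-1]=cv2.resize(row[-1],(390,500))
cv2.imwrite('pics/d1.png',np.hstack(row))
plan((503.2,288.5,150))
E
```

```text
t 18.23 pos [631.1  51.9 232.5] yaw 2.908 dp mm [179.1 200.6  82.5] twist None
```

View pics/d1.png

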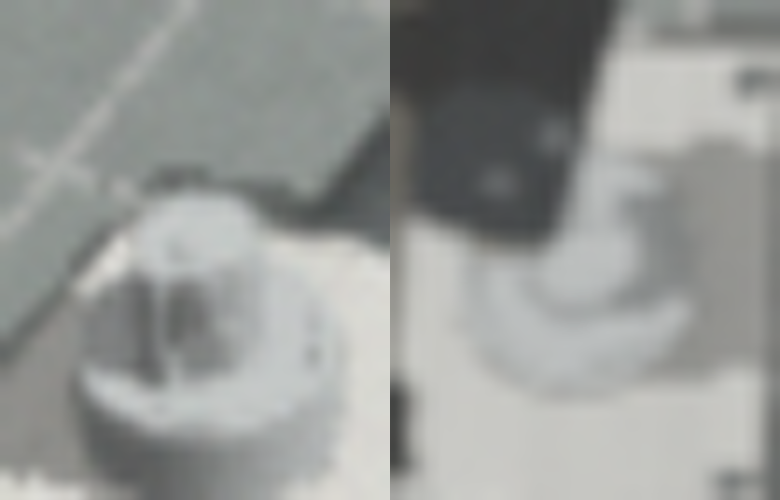

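The key is home, level with the shaft top at about (165,270). Next the gear: go above it, grip once along one axis to centre it, then regrip at 90°.

jog_arm(dp=[[0.03, 0.0334, 0.02], [0.03, 0.0334, 0.02], [0.03, 0.0334, 0.02], [0.03, 0.0334, 0.02], [0.03, 0.0334, 0.02], [0.029, 0.0334, 0.02], [0, 0, 0], [0, 0, 0], [0, 0, 0], [0, 0, 0]], twist=[0, 0, 0, 0, 0, 0, 10, 10, 10, 10], jaw=0.062)

```text
time: 19.48
tool_pos: [504.2, 286.8, 112.4]
tcp_rot: [-3.141, 0.0, 2.202]
contact_force: [-0.5, -0.4, -0.6]
grip_width: 61.8
finger_force: 0.0
```

jog_arm(dp=[[0, 0, 0.01], [0, 0, 0.01], [0, 0, 0.01], [0, 0, 0.01], [0, 0, 0.01], [0, 0, 0]], twist=[10, 10, 10, 10, 10, 0])

```text
time: 20.23
tool_pos: [503.7, 286.8, 61.8]
tcp_rot: [-3.14, 0.001, 1.336]
contact_force: [1.1, -0.3, 0.5]
grip_width: 62.0
finger_force: 0.0
```

```bash
python3 - <<'E'
from h import *
plan((503.2,288.5,10),1.337)
E
```

```text
t 20.23 pos [503.7 286.8  61.8] yaw 1.336 dp mm [ 1.6 -0.9 51.8] twist -0.0
```

jog_arm(dp=[[0.0016, -0.0009, 0.02], [0, 0, 0.02], [0, 0, 0.01], [0, 0, 0.006], [0, 0, 0.004], [0, 0, 0.001]], twist=[0, 0, 0, 0, 0, 0])

```text
time: 20.98
tool_pos: [503.4, 290.1, 1.6]
tcp_rot: [3.141, -0.0, 1.337]
contact_force: [-0.8, -0.1, 0.1]
grip_width: 61.8
finger_force: 0.0
```

jog_arm(dp=[[0, 0, 0.001], [0, 0, 0.001], [0, 0, 0.001], [0, 0, 0.001], [0, 0, 0.001], [0, 0, 0]], twist=[0, 0, 0, 0, 0, 0])

```text
time: 21.72
tool_pos: [503.2, 290.0, -3.8]
tcp_rot: [-3.141, 0.0, 1.336]
contact_force: [1.0, -1.3, 0.3]
grip_width: 62.4
finger_force: 0.0
```

jog_arm(dp=[[0, 0, 0], [0, 0, 0], [0, 0, 0], [0, 0, 0]], twist=[0, 0, 0, 0], jaw=0.044)

```text
time: 22.22
tool_pos: [503.0, 290.1, -3.7]
tcp_rot: [-3.141, 0.0, 1.336]
contact_force: [-2.0, 0.4, 0.7]
grip_width: 44.6
finger_force: 30.0
```

jog_arm(dp=[[0, 0, 0], [0, 0, 0], [0, 0, 0], [0, 0, 0]], twist=[0, 0, 0, 0], jaw=0.06)

```text
time: 22.72
tool_pos: [503.3, 290.0, -3.7]
tcp_rot: [3.141, -0.0, 1.336]
contact_force: [-0.0, 0.2, 0.6]
grip_width: 60.3
finger_force: 0.0
```

jog_arm(dp=[[0, 0, 0], [0, 0, 0], [0, 0, 0], [0, 0, 0], [0, 0, 0], [0, 0, 0], [0, 0, 0], [0, 0, 0], [0, 0, 0]], twist=[-10, -10, -10, -10, -10, -10, -10, -10, -10])

```text
time: 23.85
tool_pos: [503.3, 290.0, -3.7]
tcp_rot: [3.141, 0.0, 2.913]
contact_force: [-0.2, -0.1, -0.1]
grip_width: 59.8
finger_force: 0.0
```

jog_arm(dp=[[0, 0, 0.001], [0, 0, 0.001], [0, 0, 0.001], [0, 0, 0]], twist=[0, 0, 0, 0])

```text
time: 24.35
tool_pos: [503.2, 290.0, -6.8]
tcp_rot: [-3.142, -0.0, 2.906]
contact_force: [0.1, -0.9, 0.1]
grip_width: 60.0
finger_force: 0.0
```

jog_arm(dp=[[0, 0, 0], [0, 0, 0], [0, 0, 0], [0, 0, 0], [0, 0, 0]], twist=[0, 0, 0, 0, 0], jaw=0.04)

```text
time: 24.98
tool_pos: [503.1, 289.8, -6.7]
tcp_rot: [-3.141, -0.0, 2.907]
contact_force: [-1.0, -1.8, 1.1]
grip_width: 44.9
finger_force: 30.0
```

jog_arm(dp=[[0, 0, -0.005], [0, 0, -0.02], [0, 0, -0.05], [0, 0, -0.05], [-0.0242, -0.043, 0], [-0.0242, -0.043, 0], [-0.0242, -0.043, 0], [-0.0242, -0.043, 0], [-0.0242, -0.043, 0], [-0.0242, -0.043, 0]], twist=[0, 0, 0, 0, 0, 0, 0, 0, 0, 0])

```text
time: 26.22
tool_pos: [584.9, 4.1, 118.4]
tcp_rot: [3.141, 0.0, 2.907]
contact_force: [0.4, -0.7, -2.8]
grip_width: 44.7
finger_force: 30.0
```

jog_arm(dp=[[-0.0242, -0.043, 0], [0, 0, 0], [0, 0, 0], [0, 0, 0]], twist=[0, -6, -6, 0])

```text
time: 26.72
tool_pos: [598.1, -42.0, 118.2]
tcp_rot: [3.141, -0.0, 3.115]
contact_force: [0.2, -1.0, -2.4]
grip_width: 45.1
finger_force: 30.0
```

```bash
python3 - <<'E'
from h import *
plan((597.7,-42.8,118),3.108)
o=bot.get_obs();p=np.array(o['tool_pos']);zb=p[2]+6.7;yw=o['tcp_rot'][2]
print(o['contact_force'],o['moment'])
# gear keyway azimuth estimate: sample bore top plane at scene and top
az=np.arange(-90,91,10)
for n in("scene","top"):
    bgr=bot.capture(n);cv2.imwrite(f'pics/{n}2.png',bgr)
S=(597.7,-42.8)
bgr=cv2.imread('pics/scene2.png')
cs=[(circ(p[:2],23,zb+28),(0,255,0)),(circ(p[:2],37,zb),(0,255,255)),(circ(S,12,114),(0,0,255))]
cv2.imwrite('pics/g1.png',tile(bgr,"scene",(*p[:2],125),50,40,13,cs))
E
```

```text
t 26.73 pos [598.1 -42.  118.2] yaw 3.115 dp mm [ 0.3 -0.8  0.2] twist 0.4
[ 0.17452786 -1.0000361  -2.43365292] [0.01974741 0.03400305 0.02178854]
```

View pics/g1.png

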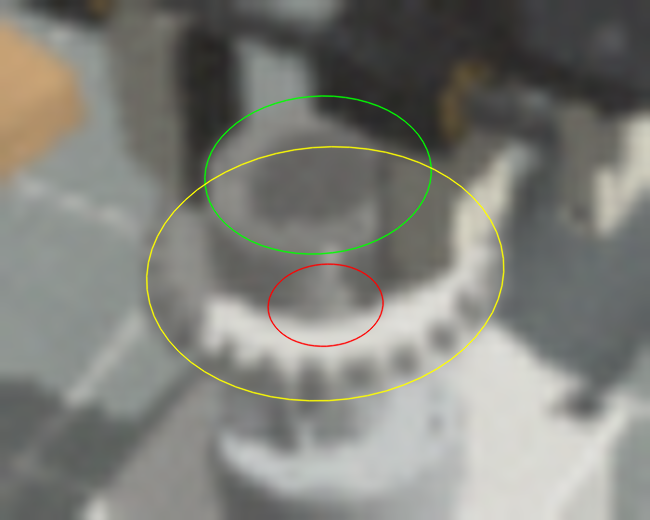

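The gear is held level above the shaft. I'll correct by about 0.8 mm and lower by feel.

jog_arm(dp=[[0, -0.0008, 0.004], [0, 0, 0.003], [0, 0, 0.002], [0, 0, 0.001], [0, 0, 0.0005], [0, 0, 0]], twist=[0.4, 0, 0, 0, 0, 0])

```text
time: 27.58
tool_pos: [598.1, -42.9, 107.8]
tcp_rot: [3.142, 0.0, 3.11]
contact_force: [0.4, 0.4, -2.4]
grip_width: 44.7
finger_force: 30.0
```

jog_arm(dp=[[0, 0, 0.0005], [0, 0, 0.0005], [0, 0, 0.0005]], twist=[0, 0, 0])

```text
time: 27.95
tool_pos: [598.1, -42.9, 106.3]
tcp_rot: [3.141, 0.0, 3.11]
contact_force: [-0.7, 0.2, -3.1]
grip_width: 45.0
finger_force: 30.0
```

jog_arm(dp=[[0, 0, 0.0005], [0, 0, 0.0005]], twist=[0, 0])

```text
time: 28.2
tool_pos: [598.1, -42.9, 105.3]
tcp_rot: [3.142, 0.0, 3.11]
contact_force: [0.4, 0.4, -2.5]
grip_width: 44.8
finger_force: 30.0
```

jog_arm(dp=[[0, 0, 0.0005], [0, 0, 0.0005], [0, 0, 0.0005], [0, 0, 0.0005]], twist=[0, 0, 0, 0])

```text
time: 28.7
tool_pos: [598.1, -42.9, 103.3]
tcp_rot: [3.142, 0.0, 3.11]
contact_force: [0.1, 0.0, -2.9]
grip_width: 44.8
finger_force: 30.0
```

jog_arm(dp=[[0, 0, 0.001], [0, 0, 0.001], [0, 0, 0.001]], twist=[0, 0, 0])

```text
time: 29.08
tool_pos: [598.1, -42.9, 100.2]
tcp_rot: [3.141, -0.0, 3.11]
contact_force: [1.9, 0.6, -3.0]
grip_width: 44.8
finger_force: 30.0
```

jog_arm(dp=[[0, 0, 0.001], [0, 0, 0.001], [0, 0, 0.001]], twist=[0, 0, 0])

```text
time: 29.45
tool_pos: [598.1, -42.8, 97.2]
tcp_rot: [3.142, -0.0, 3.11]
contact_force: [0.3, -0.0, -2.1]
grip_width: 44.8
finger_force: 30.0
```

jog_arm(dp=[[0, 0, 0.0015], [0, 0, 0.0015], [0, 0, 0.0015], [0, 0, 0.0015]], twist=[0, 0, 0, 0])

```text
time: 29.95
tool_pos: [598.1, -42.8, 91.2]
tcp_rot: [3.141, 0.0, 3.11]
contact_force: [0.7, 0.6, -2.7]
grip_width: 44.9
finger_force: 30.0
```

jog_arm(dp=[[0, 0, 0.0015], [0, 0, 0.0015], [0, 0, 0.0015], [0, 0, 0.0015]], twist=[0, 0, 0, 0])

```text
time: 30.45
tool_pos: [598.1, -42.9, 85.2]
tcp_rot: [3.142, 0.0, 3.11]
contact_force: [-0.0, 0.3, -2.6]
grip_width: 44.9
finger_force: 30.0
```

jog_arm(dp=[[0, 0, 0.0015], [0, 0, 0.0015], [0, 0, 0.001], [0, 0, 0.001]], twist=[0, 0, 0, 0])

```text
time: 30.95
tool_pos: [598.1, -42.9, 80.3]
tcp_rot: [3.142, 0.0, 3.11]
contact_force: [-0.7, -0.3, -3.0]
grip_width: 44.6
finger_force: 30.0
```

jog_arm(dp=[[0, 0, 0.0005], [0, 0, 0.0005], [0, 0, 0.0005], [0, 0, 0]], twist=[0, 0, 0, 0])

```text
time: 31.45
tool_pos: [598.1, -42.9, 78.8]
tcp_rot: [3.141, -0.0, 3.11]
contact_force: [0.5, 0.6, -2.4]
grip_width: 44.5
finger_force: 30.0
```

jog_arm(dp=[[0, 0, 0.0005], [0, 0, 0.0005], [0, 0, 0]], twist=[0, 0, 0])

```text
time: 31.82
tool_pos: [598.1, -42.9, 77.8]
tcp_rot: [3.142, -0.0, 3.11]
contact_force: [-1.0, 0.3, -3.1]
grip_width: 44.7
finger_force: 30.0
```

jog_arm(dp=[[0, 0, 0.0003], [0, 0, 0.0003], [0, 0, 0]], twist=[0, 0, 0])

```text
time: 32.2
tool_pos: [598.1, -42.8, 77.4]
tcp_rot: [3.142, 0.0, 3.11]
contact_force: [-1.2, 0.6, -1.9]
grip_width: 45.1
finger_force: 30.0
```

jog_arm(dp=[[0, 0, 0.0003], [0, 0, 0.0003], [0, 0, 0]], twist=[0, 0, 0])

```text
time: 32.58
tool_pos: [598.1, -42.9, 77.3]
tcp_rot: [-3.142, 0.0, 3.11]
contact_force: [-3.9, 0.7, 4.8]
grip_width: 44.8
finger_force: 30.0
```

jog_arm(dp=[[0, 0, 0], [0, 0, 0], [0, 0, 0], [0, 0, 0]], twist=[0, 0, 0, 0], jaw=0.056)

```text
time: 33.08
tool_pos: [598.2, -42.9, 76.5]
tcp_rot: [3.142, 0.0, 3.11]
contact_force: [0.3, -0.3, -0.8]
grip_width: 55.7
finger_force: 0.0
```

jog_arm(dp=[[0, 0, -0.005], [0, 0, -0.02], [0, 0, -0.05], [0, 0, -0.05], [0.03, 0.05, 0], [0.03, 0.05, 0], [0.03, 0.05, 0], [0.03, 0.05, 0], [0, 0, 0], [0, 0, 0]], twist=[0, 0, 0, 0, 0, 0, 0, 0, 0, 0], jaw=0.056)

```text
time: 34.33
tool_pos: [484.9, 160.7, 202.1]
tcp_rot: [-3.141, 0.001, 3.11]
contact_force: [-0.1, -0.2, -0.6]
grip_width: 55.9
finger_force: 0.0
```

```bash
python3 - <<'E'
from h import *
for n in("scene","top"):
    im=bot.capture(n);cv2.imwrite(f'pics/{n}3.png',im)
    g=cv2.cvtColor(im,cv2.COLOR_BGR2GRAY).astype(np.float32)
    for l in("gear_center",):
        for d in bot.find_in(n,l)[:2]: print(n,np.round(d['bbox'],1),round(d['confidence'],2))
    for z in(84,88,94,100):
        c=circ((598,-42.8),37,z);q=proj(n,c);print(z,'pred bbox rim',q.min(0).round(1),q.max(0).round(1))
    # best-fit height: boss ring top brightness edge contrast
    def samp(r,z,cx=0,cy=0):
        q=proj(n,circ((598+cx,-42.8+cy),r,z)).astype(np.float32)
        return cv2.remap(g,q[:,0].reshape(1,-1),q[:,1].reshape(1,-1),cv2.INTER_LINEAR)[0]
    print([(z,max((samp(20.,z,a,b).mean()-samp(26,z,a,b).mean()) for a in(-2,-1,0,1,2) for b in(-2,-1,0,1,2)).round(1)) for z in range(100,134,3)])
E
```

```text
scene [302.2 205.1  25.9  17.9] 0.74
scene [264.4 266.7  64.1  38.2] 0.35
84 pred bbox rim [288.7 195.1] [315.4 214.5]
88 pred bbox rim [288.6 194.1] [315.4 213.6]
94 pred bbox rim [288.4 192.6] [315.3 212.1]
100 pred bbox rim [288.3 191.1] [315.2 210.6]
[(100, np.float32(15.6)), (103, np.float32(35.0)), (106, np.float32(48.3)), (109, np.float32(49.2)), (112, np.float32(49.3)), (115, np.float32(40.9)), (118, np.float32(24.2)), (121, np.float32(10.2)), (124, np.float32(11.2)), (127, np.float32(9.7)), (130, np.float32(6.9)), (133, np.float32(5.7))]
top [339.9 190.7  19.   21.6] 0.76
84 pred bbox rim [324.  177.2] [348.5 201.6]
88 pred bbox rim [324.  177.1] [348.6 201.5]
94 pred bbox rim [324.  176.8] [348.7 201.4]
100 pred bbox rim [324.1 176.6] [348.8 201.3]
[(100, np.float32(16.4)), (103, np.float32(16.2)), (106, np.float32(16.0)), (109, np.float32(15.9)), (112, np.float32(15.9)), (115, np.float32(15.8)), (118, np.float32(15.7)), (121, np.float32(15.5)), (124, np.float32(15.5)), (127, np.float32(15.3)), (130, np.float32(15.1)), (133, np.float32(15.1))]
```

The height fit and the contact (bottom at 84 mm) both show the gear seated on the collar, and it has been let go.

```bash
python3 -c "
from plant import bot
print(bot.close_job())"
```

```text
the job is handed in; nothing more can be done
None
```

The key is fully home in the slot and the gear sits flat on the collar, boss up with its keyway over the key and let go; I handed the job in at about 35 s, with wrist readings no higher than about 6 N.

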